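Show the freshly printed flower mug to the inspection camera

TASK

Pick the pink-trimmed espresso mug with the flower print out of the three-bay tray and hold it up in the air in front of the inspection camera, so that the flower is centred in the camera's view 12 cm in front of the lens, facing straight into the lens and right way up in the picture (the camera looks slightly downwards, so lean the mug back to match). Finish while still holding it there, motionless; leave the other two mugs and the roll of tape where they are and do not bump the camera out of place.

Things in the scene. Friction and masses are not known exactly. Their poses are not given: they have to be found in the camera images.
- flower_mug_center (a point): Centre (on the axis, half-way up) of the flower mug: white espresso mug with pink rim, handle, inner floor and flower print; 56 mm diameter, 62 mm high, wall 4.5 mm, about 160 g. z points along its axis to the open mouth, +x to the flower, -x to the handle (which reaches 50 mm from the axis, 8 mm thick). It stands upright in any of the tray's three bays.
- flower (a point): Middle of the flower print: on the mug's outer wall opposite the handle, half-way up (28 mm from the mug's centre along +x). Same axes as the mug: x points straight out of the print, z to the mouth.
- lens (a point): Centre of the camera's front lens: dark glass in a black barrel inside a white ring light 66 mm wide. It LOOKS ALONG ITS -x, 0.35 rad (20 degrees) below level; y is level, z is up in its picture. The flower must finish at (-120, 0, 0) mm in this frame, mug x, y, z pointing the same way as the lens's x, y, z. Height varies, 220 to 300 mm. Stiffly clamped to its post.
- flower_mug: The flower mug itself; origin at the centre of its foot, axes as above. The handle lies between 15 and 54 mm above the foot.
- rack: Grey three-bay tray fixed to the table, 120 x 340 x 22 mm, floor and walls 6 mm thick; origin at the centre of its underside; the bays lie side by side along its y, 111 mm apart. Mugs stand on its floor, 6 mm above the table.
- stand: Fixed black camera stand: base plate 150 x 150 x 12 mm (its middle 20 mm behind the post, to +x), steel post 24 mm thick and 0.41 m tall; origin under the post; the camera sticks out about 85 mm from the post towards the stand's -x.
- wave_mug_center (a point): Centre of a bystander mug of the same shape with blue rim, handle and wave print, in another bay; leave it.
- plain_mug_center (a point): Centre of a bystander mug of the same shape, all white, in another bay; leave it.
- tape_center (a point): Centre of an amber roll of tape lying flat on the table, 64 mm across, 19 mm high; leave it.

How it is judged:
By the outcome, as a careful person would: the job done as asked, in the order asked, and still so for the second after the job is handed in, while the arm keeps its last pose, push and grip.
It also fails if it takes over 35 s, if anything falls off the work surface, if the arm or the gripper's body presses on something with over 40 N, if the wrist force passes 120 N, or if a joint passes its speed limit or range.

ROBOT

A 7-joint arm with a two-finger parallel gripper is mounted at the origin on the work surface. World frame = base frame: x ahead of the robot, y to its left, z up, the work surface at z = 0. Lengths are in m, angles in rad, forces in N, time in s.
With the tool pointing down it reaches from about 0.425 to 0.925 m from the base axis. Payload 6.8 kg.
Tool frame: the origin (TCP) lies midway between the tips of the shut fingers; the grasp point (between the pads) lies 19 mm behind it; z points along the fingers, y is the direction in which the jaws open and shut (so a half turn about z gives the same grasp; the last joint's range is limited). The gripper opens to 85 mm and grips with 20 to 120 N. Pads are 22 mm wide; open, the fingers measure 114 mm over their backs; the gripper's body (76 mm by 85 mm) begins 54 mm behind the grasp point. The pads swing forward as they close: fully open they stand 13 mm farther back than shut.
Start: joints at [-1.394, 0.477, 0.022, 1.555, -0.011, 1.109, -0.083], TCP at [0.19, 0.648, 0.231] pointing down, gripper open.
Joint ranges: [-2.96, 2.96], [-0.34, 2.1], [-1.41, 1.46], [0.24, 2.44], [-1.37, 4.51], [0.17, 1.92], [-2.96, 2.96]. Speed limits (rad/s): [2.39, 2.39, 3.14, 3.14, 3.14, 3.14, 3.14].

INTERFACE

Orientations are given as a unit quaternion [w, x, y, z].
In Python, from station import readout, eyes, ticket gives the robot as it stands. The module is installed in compiled form; this text tells all that it offers.
- The arm moves only by the shell command python3 -m crank 'ROWS' [FORCE]. ROWS is JSON, a list of rows, each an object of numbers: "jaw": the opening in per cent of the stroke, from 0 (shut) to 100 (fully open); "x", "y", "z": the shift along the tool's x, y, z in mm; "ax", "ay", "az": the turn, a rotation vector about the tool's x, y, z in degrees. In form: [{"jaw": .., "x": .., "y": .., "z": .., "ax": .., "ay": .., "az": ..}, ...]. A call has 1 to 12 rows; each row shifts and turns the commanded pose from where the row before left it, along the tool's axes as they then stand; what a row does not reach is not made up. A row lasts 1/8 s, in which the tool goes at most 62.5 mm and 10.7 degrees, less where a joint would pass 70% of its speed; a pose out of reach is approached as far as the arm can. A call with a gripper value outside its range is refused whole. The fingers move at their own pace and stop on an object; FORCE is the grip in N (left out, the last holds). Time passes only in rows, so rows that do not move let the fingers close. It gives the time, the measured TCP pose, the force and the opening at its end, in the units of the state.
- readout.get_obs(): the state, without advancing time (a new reading comes with each control period).
- eyes.read_camera(name): name is "side" or "top" or "wrist"; returns (picture, depth): 384x512x3 uint8, red, green, blue; 384x512 float32, m along the optical axis (not along the pixel's ray), 0 where there is no reading.
- eyes.calibration(name): a dict with "fx", "fy", "cx", "cy" (pixels), "R" (3x3) and "t" (3): a world point X has camera coordinates R X + t. Camera axes: x right, y down, z forward; pixel columns grow to the right and rows downward; lengths in m; the calibration is good to about 2 mm. A picture is of the moment at which its call begins: read the wrist's pose just before it. calibration takes no time and is no camera call; for the wrist camera it gives the pose at the moment of the call.
- ticket.hand_in(): hands the job in, once; it reports no verdict.
The state is a dict: "t": time; "q": joint angles; "joint_vel": joint speeds; "joint_torque": joint torques, N m; "eef_pos": TCP position; "tool_rot": TCP orientation; "contact_force": force on the tool from outside, world axes, zero at the start; "torque": the same for the moment, N m; "gripper_width": opening from 0.0 (shut) to 1.0 (fully open).
Only numpy, scipy, OpenCV 4.12 (cv2) and the standard library are available. Lean on these libraries where they do the work, as an engineer would, in place of code of your own. Each camera call takes 0.05 s, during which the arm holds its last target. There are 200 camera calls.

## Working session

There is one attempt and no reset: what is moved stays moved. The work goes in short steps, Python scripts to look and compute and a shell command to move; the robot and the scene stay as the last step left them, time stands still between calls to the robot, and variables do not carry over. Pictures are saved under pics/ and viewed, about 8 in all and at most 12, crops included, and the job is handed in when it is done.

```bash
mkdir -p pics; python3 - <<'E'
from station import readout, eyes
import cv2, numpy as np
o=readout.get_obs(); print({k:np.round(v,3).tolist() for k,v in o.items()})
ims=[]
for n in ("side","top","wrist"):
    c=eyes.calibration(n); p,d=eyes.read_camera(n)
    np.savez(f"pics/{n}0.npz",p=p,d=d,**c)
    print(n,c["fx"],c["cx"],c["cy"],np.round(c["R"],3).tolist(),np.round(c["t"],3).tolist())
    ims.append(p)
cv2.imwrite("pics/a.png",cv2.resize(np.vstack(ims[:2]),None,fx=.78,fy=.78)[:,:,::-1])
cv2.imwrite("pics/side.png",ims[0][:,:,::-1]);cv2.imwrite("pics/top.png",ims[1][:,:,::-1])
E
```

```text
{'t': 0.0, 'q': [-1.394, 0.478, 0.022, 1.556, -0.011, 1.109, -0.083], 'joint_vel': [-0.002, -0.002, 0.002, -0.001, -0.002, 0.0, -0.001], 'joint_torque': [-0.0, -59.647, 1.608, -28.12, 0.013, 0.009, -0.0], 'eef_pos': [0.189, 0.647, 0.23], 'tool_rot': [-0.0, 0.142, 0.99, -0.001], 'contact_force': [-0.028, -0.697, 0.944], 'torque': [-0.004, 0.045, -0.015], 'gripper_width': 1.004}
side 366.01452336661293 251.14795221343635 196.56359335380304 [[0.889, -0.458, 0.009], [-0.307, -0.611, -0.73], [0.34, 0.646, -0.684]] [-0.482, 0.328, 0.763]
top 375.354381744383 254.74099906391996 187.1839111830828 [[0.025, -1.0, 0.015], [-0.996, -0.026, -0.08], [0.08, -0.013, -0.997]] [0.047, 0.598, 1.17]
wrist 301.65742195018737 255.88407088794452 194.2701938477259 [[0.281, 0.96, -0.002], [0.919, -0.269, 0.287], [0.275, -0.083, -0.958]] [-0.675, -0.038, 0.38]
```

View pics/a.png

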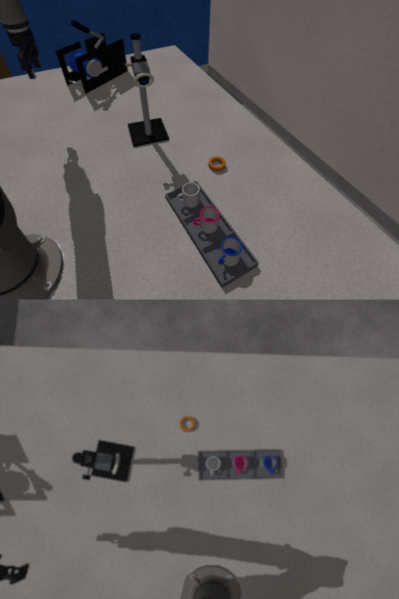

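```bash
cat > h.py <<'E'
import numpy as np, cv2
def load(n): return dict(np.load(f"pics/{n}.npz"))
def ray(c,u,v):
    d=c["R"].T@np.array([(u-c["cx"])/c["fx"],(v-c["cy"])/c["fy"],1]); return -c["R"].T@c["t"],d
def plane(c,u,v,z):
    o,d=ray(c,u,v); return o+d*(z-o[2])/d[2]
def proj(c,X):
    x=c["R"]@np.asarray(X)+c["t"]; return np.array([c["fx"]*x[0]/x[2]+c["cx"],c["fy"]*x[1]/x[2]+c["cy"]])
def pt(c,u,v):
    z=c["d"][int(v),int(u)]; o,d=ray(c,u,v); return o+d*z
E
python3 - <<'E'
from h import *
s,t=load("side0"),load("top0")
print("tcp in side/top",proj(s,[.19,.648,.23]),proj(t,[.19,.648,.23]))
# crops
A=cv2.resize(s["p"][20:370,40:350],(530,598),interpolation=cv2.INTER_CUBIC) 
a=cv2.resize(s["p"][20:200,60:260],(400,360),interpolation=cv2.INTER_CUBIC)
b=cv2.resize(s["p"][215:375,200:340],(350,400),interpolation=cv2.INTER_CUBIC)[:360]
tt=cv2.resize(t["p"][140:240,80:370],(750,259),interpolation=cv2.INTER_CUBIC)[:239]
im=np.zeros((599,750,3),np.uint8); im[:360,:400]=a; im[:360,400:]=b; im[360:]=tt
cv2.imwrite("pics/b.png",im[:,:,::-1])
for n,c in(("side",s),("top",t)):
    h=cv2.cvtColor(c["p"],cv2.COLOR_RGB2HSV)
    m=cv2.inRange(h,(160,110,60),(178,255,255))
    v,u=np.nonzero(m); print(n,len(u),u.min(),u.max(),v.min(),v.max(),u.mean(),v.mean())
E
```

```text
tcp in side/top [46.89216752 97.64001002] [ 20.10026344 334.95912504]
side 270 248 281 264 288 263.92962962962963 277.18518518518516
top 270 300 318 200 223 307.73333333333335 209.61481481481482
```

View pics/b.png

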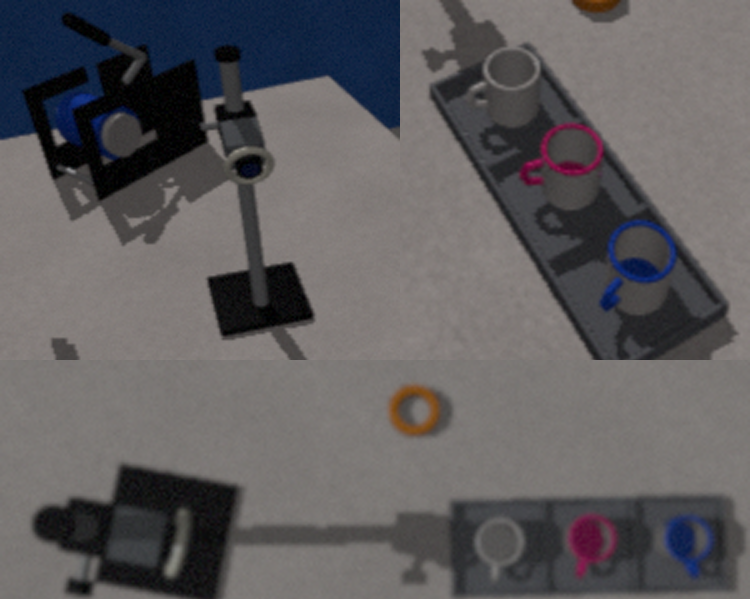

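```bash
python3 - <<'E'
from h import *
s,t,w=load("side0"),load("top0"),load("wrist0")
np.set_printoptions(precision=4,suppress=True)
R=np.array([[-.96,.281,0],[.281,.96,0],[0,0,-1]]).T
cw=-w["R"].T@w["t"]; print("wrist cam in tool",R.T@(cw-[.189,.647,.23]),"axis",R.T@w["R"][2], "ximg",R.T@w["R"][0])
c=plane(t,308.9,208.4,.068); hd=plane(t,304.3,223.1,.04); print("mug",c,"handle",hd,np.degrees(np.arctan2(*(c-hd)[1::-1])))
# base plate
g=t["p"].max(2); m=(g<45).astype(np.uint8); m[:,:100]=0;m[:170]=0;m[240:]=0;m[:,180:]=0
# clouds
for n,c,(u0,u1,v0,v1) in(("side",s,(170,200,85,115)),("top",t,(80,175,175,240))):
    sub=c["p"][v0:v1,u0:u1].astype(int); br=sub.min(2)
    print(n); print(br[::2,::2] if n=="side" else br[::3,::3])
    d=c["d"][v0:v1,u0:u1]; print((d[::3,::3]*1000).astype(int))
E
```

```text
wrist cam in tool [ 0.0724  0.0023 -0.1434] axis [-0.2872 -0.0023  0.9579] ximg [-0.0005  1.0003  0.0023]
mug [ 0.5324 -0.1042  0.068 ] handle [ 0.487  -0.0949  0.04  ] -11.577677460463637
side
[[ 44  69  70  68  67  50  43  46  48  51  88 122 123 121 120]
 [ 42  65  70  67  67  61  44  48  44  47  64 120 121 124 124]
 [ 69  60  66  69  65  63  46  47  45  48  47 107 121 122 119]
 [103  52  68  70  66  65  55  47  47  50  41  90 123 126 124]
 [111  44  51  48  46  61  91  75  70  66  50  87 121 122 124]
 [120  51  35  72 127 108 101  91  87  83  87  81 112 120 124]
 [118  75  71 102  91  78  67  39  27  42  63  75  78 112 122]
 [ 76 108  90  83  59  20  10   3   0   4  26  51  70  86 119]
 [ 66  80  78  50   2   5   1   2   2   0  12  66  71  79 121]
 [ 67  72  70  38  11   0   6   0   6  11  22 103  77  82 123]
 [ 69  74  70  83  43   1  11   0  11   9  17  85  77 101 122]
 [ 70  68  70  67  48  14   2   5  11  26  65  81  89 123 123]
 [ 71  70  71  73  79  77  59  53  70  88  81 100 119 120 119]
 [ 74 115 121 108  75  72  79  74  75 100 115 117 122 121 120]
 [122 127 123 124 101  5
[... 6476 characters left out ...]
191 1196
  1205 1205 1204 1200]
 [1198 1199 1192 1198 1195 1195 1196 1195 1198  872  873  874 1201 1202
  1201 1196 1200 1202 1192 1187 1186 1188 1188 1190 1192 1191 1192 1192
  1202 1206 1199 1207]
 [1196 1199 1198 1200 1200 1201 1200 1198 1198 1202 1198 1201 1203 1199
  1195 1199 1200 1198 1200 1202 1201 1200 1201 1199 1195 1193 1190 1191
  1199 1204 1203 1204]
 [1198    0 1194 1201 1197 1196 1197 1196 1197 1197 1196 1195 1200 1203
  1202 1203 1199 1201 1205 1193 1200 1197 1200 1200 1200 1197 1204 1198
  1200 1201 1202 1204]
 [1199 1197 1200 1194 1199 1197 1194 1196 1199 1199 1198 1199 1201 1198
  1198 1197 1196 1197 1199 1198 1203 1205 1203 1200 1199 1201 1199 1198
  1201 1199 1196 1198]]
```

```bash
python3 - <<'E'
from h import *
np.set_printoptions(precision=4,suppress=True)
s,t=load("side0"),load("top0")
def cloud(c,m):
    v,u=np.nonzero(m); z=c["d"][v,u]; k=z>0; u,v,z=u[k],v[k],z[k]
    P=np.stack([(u-c["cx"])/c["fx"]*z,(v-c["cy"])/c["fy"]*z,z],1); return (P-c["t"])@c["R"],u,v
full=np.ones((384,512),bool)
def box(u0,u1,v0,v1):
    m=np.zeros((384,512),bool); m[v0:v1,u0:u1]=1; return m
# base plate in top
P,u,v=cloud(t,box(110,185,170,245)&(t["p"].max(2)<48)); k=(P[:,2]<.04); Q=P[k]
m=np.zeros((384,512),np.uint8); m[v[k],u[k]]=255
m=cv2.morphologyEx(m,cv2.MORPH_CLOSE,np.ones((3,3))); 
hull=cv2.convexHull(np.argwhere(m)[:,::-1].astype(np.int32))
X=np.array([plane(t,*p[0],.012)[:2] for p in hull]); r=cv2.minAreaRect((X*1000).astype(np.float32)); print("plate",r)
# post top
P,u,v=cloud(t,box(85,120,175,225)); k=P[:,2]>.39; print("posttop",P[k].mean(0),P[k].min(0),P[k].max(0),k.sum())
# ring from top: light pixels near 150
P,u,v=cloud(t,box(140,160,190,230)&(t["p"].min(2)>45)); k=(P[:,2]>.2); Q=P[k]
print("ring top",Q.mean(0),"n",len(Q)); d=np.linalg.svd(Q[:,:2]-Q[:,:2].mean(0))[2][0]; pr=(Q[:,:2]-Q[:,:2].mean(0))@d; print(d,pr.min(),pr.max(), "mid",Q[:,:2].mean(0)+d*(pr.min()+pr.max())/2)
# ring from side: 
P,u,v=cloud(s,box(165,202,90,118)&(s["d"]<.985)&(s["d"]>.9)); b=s["p"].min(2)[v,u]
e=((u-184.5)/14)**2+((v-103)/12)**2
k=(e<1)&(b>55); Q=P[k]; 
kk=e<1.4
for _ in range(4):
    c=Q.mean(0); n=np.linalg.svd(Q-c)[2][2]; n*=np.sign(n[1]); r=(Q-c)@n; Q=Q[abs(r)<max(.006,1.5*r.std())]
print("ring side",len(Q),c,"n",n,"yaw",np.degrees(np.arctan2(n[1],n[0])),"pitch",np.degrees(np.arcsin(n[2])),r.std())
im=cv2.resize(s["p"][80:125,155:215],(480,360),interpolation=cv2.INTER_NEAREST)
im2=cv2.resize(t["p"][190:230,285:335],(300,240),interpolation=cv2.INTER_CUBIC)
o=np.zeros((360,780,3),np.uint8);o[:,:480]=im;o[:240,480:]=im2
cv2.imwrite("pics/c.png",cv2.convertScaleAbs(o,alpha=1.6)[:,:,::-1])
E
```

```text
plate ((526.6380004882812, 412.63311767578125), (147.0028533935547, 142.84988403320312), 81.18792724609375)
posttop [0.5227 0.3938 0.4136] [0.5079 0.379  0.3909] [0.5377 0.4108 0.4178] 211
ring top [0.5105 0.3204 0.3144] n 161
[-0.9881  0.1537] -0.03144617893328781 0.030640569032904418 mid [0.5109 0.3203]
ring side 210 [0.511 0.319 0.299] n [0.1501 0.9388 0.3101] yaw 80.91861278142895 pitch 18.062671224512215 0.0021266924840088993
```

View pics/c.png

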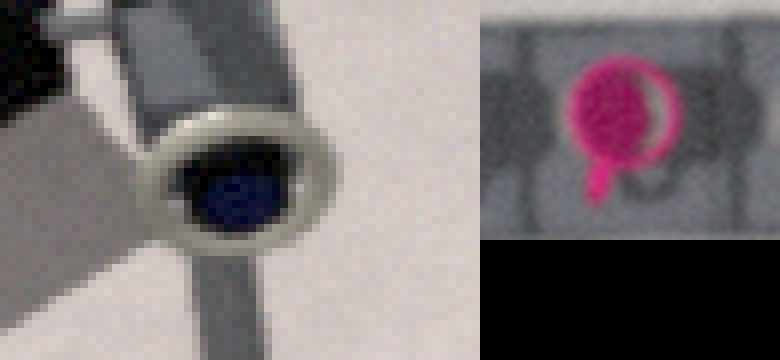

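```bash
python3 - <<'E'
from h import *
np.set_printoptions(precision=4,suppress=True)
s,t=load("side0"),load("top0")
y=np.radians(81.1); p=.35
hx=np.array([np.cos(y),np.sin(y),0]); x=np.cos(p)*hx+np.array([0,0,np.sin(p)]); yy=np.array([-np.sin(y),np.cos(y),0]); z=np.cross(x,yy)
L0=np.array([.511,.319,.299])
v,u=np.mgrid[88:120,165:205]; v=v.ravel();u=u.ravel(); P=np.array([pt(s,a,b) for a,b in zip(u,v)]); d=s["d"][v,u]
pix=s["p"][v,u].astype(int); br=pix.min(1)
q=(P-L0)@np.stack([x,yy,z],1); k=(d>.88)&(d<1)&(np.hypot(q[:,1],q[:,2])<.036)
ring=k&(br>62)&(np.hypot(q[:,1],q[:,2])>.02); dark=k&(br<15)
print("ring in L0 frame",ring.sum(),np.median(q[ring],0),q[ring].min(0),q[ring].max(0), np.percentile(q[ring][:,0],[5,25,75,95]))
print("dark",dark.sum(),np.median(q[dark],0),q[dark].min(0),q[dark].max(0), np.percentile(q[dark][:,0],[5,25,75,95]))
blue=k&(pix[:,2]-pix[:,0]>25); print("blue",blue.sum(),np.median(q[blue],0),np.percentile(q[blue][:,0],[5,25,75,95]), q[blue].min(0),q[blue].max(0))
# circle fit of ring in yz
Q=q[ring]; A=np.c_[Q[:,1:],np.ones(len(Q))]; sol=np.linalg.lstsq(A,(Q[:,1:]**2).sum(1),rcond=None)[0]; print("circ",sol[:2]/2,np.sqrt(sol[2]+(sol[:2]**2).sum()/4))
o,dd=ray(s,184.75,102.25); tt=((L0-o)@x)/(dd@x); print("ellipse centre on plane",o+dd*tt)
print("post frame stand", [ (L0-np.array([.5231,.3933,0]))@hx, (L0-np.array([.5231,.3933,0]))@yy])
E
```

```text
ring in L0 frame 237 [0.0002 0.0048 0.0077] [-0.0038 -0.0328 -0.0342] [0.0578 0.0321 0.0277] [-0.0029 -0.0012  0.003   0.03  ]
dark 102 [-0.0038  0.0022  0.0012] [-0.0067 -0.014  -0.0174] [0.0069 0.0163 0.0123] [-0.0061 -0.0047 -0.0017  0.0034]
blue 10 [-0.0045  0.0009 -0.0049] [-0.0061 -0.0046 -0.0041 -0.0022] [-0.0067 -0.0056 -0.0163] [-0.0022  0.0073  0.005 ]
circ [ 0.     -0.0025] 0.02811860237708104
ellipse centre on plane [0.5118 0.3192 0.2981]
post frame stand [np.float64(-0.07527741370088915), np.float64(0.00045933267375911947)]
```

```bash
python3 -m crank '[{"z":-50,"jaw":100},{"x":-39.6,"y":-43},{"x":-39.6,"y":-43},{"x":-39.6,"y":-43},{"x":-39.6,"y":-43},{"x":-39.6,"y":-43},{"x":-39.6,"y":-43},{"x":-39.6,"y":-43}]' && python3 -c "
from station import readout;o=readout.get_obs();print([round(v,2) for v in o['q']],o['t'])"
```

```text
schema error: expected keys jaw, x, y, z, ax, ay, az
```

```bash
python3 -m crank '[{"jaw":100,"x":0,"y":0,"z":-50,"ax":0,"ay":0,"az":0},{"jaw":100,"x":-39.6,"y":-43,"z":0,"ax":0,"ay":0,"az":0},{"jaw":100,"x":-39.6,"y":-43,"z":0,"ax":0,"ay":0,"az":0},{"jaw":100,"x":-39.6,"y":-43,"z":0,"ax":0,"ay":0,"az":0},{"jaw":100,"x":-39.6,"y":-43,"z":0,"ax":0,"ay":0,"az":0},{"jaw":100,"x":-39.6,"y":-43,"z":0,"ax":0,"ay":0,"az":0},{"jaw":100,"x":-39.6,"y":-43,"z":0,"ax":0,"ay":0,"az":0},{"jaw":100,"x":-39.6,"y":-43,"z":0,"ax":0,"ay":0,"az":0}]' && python3 -c "
from station import readout;o=readout.get_obs();print([round(v,2) for v in o['q']],o['t'])"
```

```text
t: 1.15
eef_pos: [0.3716, 0.2791, 0.2813]
tool_rot: [0.0, 0.142, 0.99, 0.0]
contact_force: [0.5, -0.2, -0.1]
gripper_width: 0.997
[np.float64(-0.97), np.float64(0.07), np.float64(0.2), np.float64(1.99), np.float64(-0.02), np.float64(1.09), np.float64(0.53)] 1.15
```

```bash
python3 -m crank '[{"jaw":100,"x":-37.6,"y":-46.1,"z":0,"ax":0,"ay":0,"az":0},{"jaw":100,"x":-37.6,"y":-46.1,"z":0,"ax":0,"ay":0,"az":0},{"jaw":100,"x":-37.6,"y":-46.1,"z":0,"ax":0,"ay":0,"az":0},{"jaw":100,"x":-37.6,"y":-46.1,"z":0,"ax":0,"ay":0,"az":0},{"jaw":100,"x":-37.6,"y":-46.1,"z":0,"ax":0,"ay":0,"az":0},{"jaw":100,"x":-37.6,"y":-46.1,"z":0,"ax":0,"ay":0,"az":0},{"jaw":100,"x":-37.6,"y":-46.1,"z":0,"ax":0,"ay":0,"az":10},{"jaw":100,"x":0,"y":0,"z":0,"ax":0,"ay":0,"az":10.5},{"jaw":100,"x":0,"y":0,"z":0,"ax":0,"ay":0,"az":10.5},{"jaw":100,"x":0,"y":0,"z":0,"ax":0,"ay":0,"az":10.5},{"jaw":100,"x":0,"y":0,"z":0,"ax":0,"ay":0,"az":10.5},{"jaw":100,"x":0,"y":0,"z":0,"ax":0,"ay":0,"az":10.5}]' && python3 -m crank '[{"jaw":100,"x":0,"y":0,"z":0,"ax":0,"ay":0,"az":10.5},{"jaw":100,"x":0,"y":0,"z":0,"ax":0,"ay":0,"az":10.5},{"jaw":100,"x":0,"y":0,"z":0,"ax":0,"ay":0,"az":10.5},{"jaw":100,"x":0,"y":0,"z":0,"ax":0,"ay":0,"az":10.5},{"jaw":100,"x":0,"y":0,"z":0,"ax":0,"ay":0,"az":10.5},{"jaw":100,"x":0,"y":0,"z":0,"ax":0,"ay":0,"az":10.5},{"jaw":100,"x":0,"y":0,"z":0,"ax":0,"ay":0,"az":10.5},{"jaw":100,"x":0,"y":0,"z":0,"ax":0,"ay":0,"az":10.5},{"jaw":100,"x":0,"y":0,"z":0,"ax":0,"ay":0,"az":10.5},{"jaw":100,"x":0,"y":0,"z":50,"ax":0,"ay":0,"az":10.5},{"jaw":100,"x":0,"y":0,"z":50,"ax":0,"ay":0,"az":7.5},{"jaw":100,"x":0,"y":0,"z":0,"ax":0,"ay":0,"az":0}]' && python3 - <<'E'
from h import *
from station import readout,eyes
o=readout.get_obs();print(np.round(o['q'],2),o['t'],o["joint_vel"].__class__)
c=eyes.calibration("wrist");p,d=eyes.read_camera("wrist")
np.savez("pics/wrist1.npz",p=p,d=d,tcp=o["eef_pos"],quat=o["tool_rot"],**c)
cv2.imwrite("pics/d.png",p[:,:,::-1])
E
```

```text
t: 2.65
eef_pos: [0.5328, -0.1025, 0.2811]
tool_rot: [-0.0, 0.637, 0.771, -0.0]
contact_force: [-0.1, 0.0, -0.1]
gripper_width: 1.0
t: 4.15
eef_pos: [0.5305, -0.1019, 0.1785]
tool_rot: [0.001, 0.995, -0.098, -0.004]
contact_force: [0.0, 0.4, 0.3]
gripper_width: 1.0
[-0.74  0.55  1.11  1.97 -0.59  1.   -1.11] 4.15 <class 'numpy.ndarray'>
```

View pics/d.png

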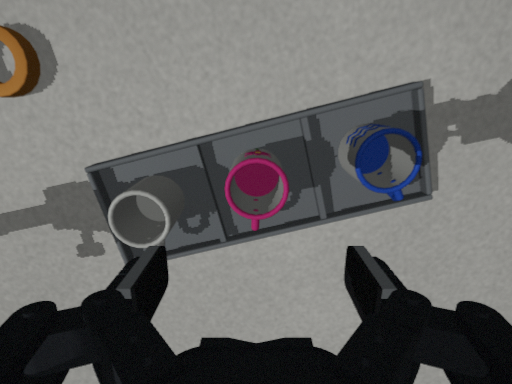

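```bash
python3 - <<'E'
from h import *
np.set_printoptions(precision=4,suppress=True)
from scipy.spatial.transform import Rotation as Ro
w=load("wrist1"); h=cv2.cvtColor(w["p"],cv2.COLOR_RGB2HSV)
m=cv2.inRange(h,(155,110,60),(178,255,255)); m[:,:215]=0; m[:,300:]=0; m[:155]=0
# rim: hull of pixels above handle (v<=210)
v,u=np.nonzero(m); print(u.min(),u.max(),v.min(),v.max())
pts=np.stack([u,v],1)[v<212].astype(np.int32)
X=np.array([plane(w,*p[0],.068)[:2] for p in cv2.convexHull(pts)])*1000
(c,r)=cv2.minEnclosingCircle(X.astype(np.float32)); 
A=np.c_[X,np.ones(len(X))]; s=np.linalg.lstsq(A,(X**2).sum(1),rcond=None)[0]; print("rim",c,r,"fit",s[:2]/2,np.sqrt(s[2]+(s[:2]**2).sum()/4))
k=v>221; 
for vv in range(216,231): 
    uu=u[v==vv]; 
    if len(uu): print(vv,uu.min(),uu.max(),uu.mean())
hc=plane(w,u[k].mean(),v[k].mean(),.055)[:2]*1000; cc=s[:2]/2; dd=cc-hc; print("yaw mug",np.degrees(np.arctan2(dd[1],dd[0])),np.hypot(*dd))
mt=load("top0")
R=Ro.from_quat(w["quat"][[1,2,3,0]]).as_matrix(); print(R, w["tcp"]); print("tool yaw",np.degrees(np.arctan2(R[1,0],R[0,0])))
# depth check of rim and floor
for (a,b) in((257,160),(229,188),(287,188),(257,180)): print(pt(w,a,b))
# flower pixels
f=cv2.inRange(cv2.cvtColor(w["p"],cv2.COLOR_RGB2HSV),(150,50,40),(179,255,255)); vv,uu=np.nonzero(f[140:156,230:290]); print("flower",uu.mean()+230,vv.mean()+140,len(uu))
fp=plane(w,uu.mean()+230,vv.mean()+140,.04)[:2]*1000-cc; print("flower yaw",np.degrees(np.arctan2(fp[1],fp[0])),np.hypot(*fp))
E
```

```text
224 288 155 230
rim (534.305419921875, -101.85457611083984) 29.645471572875977 fit [ 533.3313 -101.4864] 28.423312883388373
216 242 271 256.5
217 245 268 256.5
218 247 265 256.0
219 251 261 256.0
220 251 258 254.5
221 251 258 254.5
222 251 258 254.5
223 251 258 254.5
224 251 258 254.5
225 251 258 254.5
226 251 258 254.5
227 251 258 254.5
228 252 258 255.0
229 252 257 254.5
230 253 256 254.5
yaw mug -13.515624263446217 41.18995912200982
[[ 0.9807 -0.1954 -0.0073]
 [-0.1954 -0.9807 -0.0004]
 [-0.0071  0.0019 -1.    ]] [ 0.5305 -0.1019  0.1785]
tool yaw -11.26665269209585
[ 0.5575 -0.1069  0.0694]
[ 0.5377 -0.078   0.0674]
[ 0.5282 -0.1276  0.0692]
[ 0.5264 -0.1011  0.0137]
flower 256.5 153.24468085106383 94
flower yaw -11.931337786434476 25.636453954078092
```

```bash
python3 -m crank '[{"jaw":100,"x":4,"y":-1,"z":0,"ax":0,"ay":0,"az":2},{"jaw":100,"x":0,"y":0,"z":50,"ax":0,"ay":0,"az":0},{"jaw":100,"x":0,"y":0,"z":40,"ax":0,"ay":0,"az":0},{"jaw":100,"x":0,"y":0,"z":30,"ax":0,"ay":0,"az":0},{"jaw":100,"x":0,"y":0,"z":20,"ax":0,"ay":0,"az":0},{"jaw":100,"x":0,"y":0,"z":16,"ax":0,"ay":0,"az":0},{"jaw":100,"x":0,"y":0,"z":0,"ax":0,"ay":0,"az":0}]' 60 && python3 - <<'E'
from h import *
from station import readout,eyes
o=readout.get_obs();print(np.round(o['q'],2),o['t'],np.round(o["tool_rot"],4))
p,d=eyes.read_camera("wrist")
cv2.imwrite("pics/e.png",p[:,:,::-1])
E
```

```text
t: 5.08
eef_pos: [0.5373, -0.1023, 0.0252]
tool_rot: [-0.0, 0.993, -0.116, -0.0]
contact_force: [0.2, -0.1, 0.5]
gripper_width: 1.002
[-0.54  0.75  0.84  2.05 -0.85  0.74 -0.96] 5.075 [-1.000e-04  9.933e-01 -1.158e-01 -1.000e-04]
```

View pics/e.png

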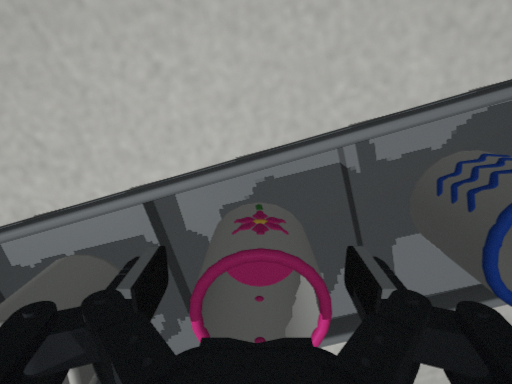

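```bash
python3 -m crank '[{"jaw":100,"x":-4,"y":0,"z":2,"ax":0,"ay":0,"az":0},{"jaw":60,"x":0,"y":0,"z":0,"ax":0,"ay":0,"az":0},{"jaw":40,"x":0,"y":0,"z":0,"ax":0,"ay":0,"az":0},{"jaw":40,"x":0,"y":0,"z":0,"ax":0,"ay":0,"az":0},{"jaw":40,"x":0,"y":0,"z":0,"ax":0,"ay":0,"az":0},{"jaw":40,"x":0,"y":0,"z":0,"ax":0,"ay":0,"az":0}]' 60 && python3 -m crank '[{"jaw":40,"x":0,"y":0,"z":-10,"ax":0,"ay":0,"az":0},{"jaw":40,"x":0,"y":0,"z":-30,"ax":0,"ay":0,"az":0},{"jaw":40,"x":0,"y":0,"z":-50,"ax":0,"ay":0,"az":0},{"jaw":40,"x":0,"y":0,"z":-50,"ax":0,"ay":0,"az":0},{"jaw":40,"x":0,"y":0,"z":0,"ax":0,"ay":0,"az":0}]' && python3 - <<'E'
from h import *
from scipy.spatial.transform import Rotation as Ro
from station import readout,eyes
np.set_printoptions(precision=4,suppress=True)
o=readout.get_obs();print(np.round(o['q'],2),o['t'],np.round(o["tool_rot"],4),o["eef_pos"])
for n in("wrist","side"):
    c=eyes.calibration(n);p,d=eyes.read_camera(n); np.savez(f"pics/{n}2.npz",p=p,d=d,tcp=o["eef_pos"],quat=o["tool_rot"],**c)
    if n=="wrist": a=p
b=cv2.resize(p[180:372,180:360],(360,384))
cv2.imwrite("pics/f.png",np.hstack([a[:,100:420],b])[:,:,::-1])
# target
y=np.radians(81.1); pt_=.35
hx=np.array([np.cos(y),np.sin(y),0]); x=np.cos(pt_)*hx+np.array([0,0,np.sin(pt_)]); yy=np.array([-np.sin(y),np.cos(y),0]); z=np.cross(x,yy)
L=np.array([.5104,.3153,.2961]); print("mug centre goal",L-.148*x)
E
```

```text
t: 5.88
eef_pos: [0.5334, -0.1015, 0.0241]
tool_rot: [-0.0, 0.993, -0.116, 0.0]
contact_force: [-2.7, 0.5, 8.2]
gripper_width: 0.656
t: 6.5
eef_pos: [0.5354, -0.1023, 0.1669]
tool_rot: [-0.0, 0.993, -0.116, 0.003]
contact_force: [0.5, -0.2, -2.5]
gripper_width: 0.651
[-0.72  0.56  1.1   1.98 -0.62  0.97 -1.12] 6.5 [-0.0003  0.9932 -0.1161  0.0033] [ 0.5354 -0.1023  0.1669]
mug centre goal [0.4889 0.1779 0.2454]
```

View pics/f.png

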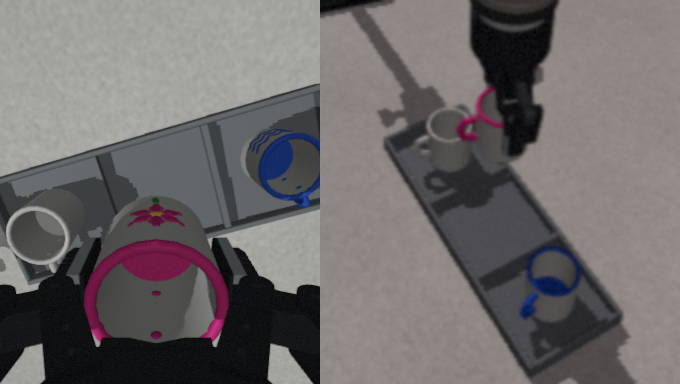

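```bash
python3 -m crank '[{"jaw":40,"x":-21.5,"y":-40,"z":-26,"ax":0,"ay":0,"az":0},{"jaw":40,"x":-21.5,"y":-40,"z":-26,"ax":0,"ay":0,"az":0},{"jaw":40,"x":-21.5,"y":-40,"z":-26,"ax":0,"ay":0,"az":0},{"jaw":40,"x":0,"y":0,"z":0,"ax":0,"ay":0,"az":-8},{"jaw":40,"x":0,"y":0,"z":0,"ax":0,"ay":0,"az":-8},{"jaw":40,"x":0,"y":0,"z":0,"ax":0,"ay":0,"az":-8},{"jaw":40,"x":0,"y":0,"z":0,"ax":0,"ay":0,"az":-8},{"jaw":40,"x":0,"y":0,"z":0,"ax":0,"ay":0,"az":-8},{"jaw":40,"x":0,"y":0,"z":0,"ax":0,"ay":0,"az":-8}]' && python3 - <<'E'
from h import *
from scipy.spatial.transform import Rotation as Ro
from station import readout
np.set_printoptions(precision=4,suppress=True)
o=readout.get_obs();print(np.round(o['q'],2),o['t'])
w=load("wrist2"); T=Ro.from_quat(w["quat"][[1,2,3,0]]).as_matrix()
h=cv2.cvtColor(w["p"],cv2.COLOR_RGB2HSV); m=cv2.inRange(h,(155,110,60),(178,255,255)); m[:240]=0
pts=cv2.convexHull(np.argwhere(m)[:,::-1].astype(np.int32))[:,0]; pts=pts[pts[:,1]<320]
Q=[]
for p in pts:
    o_,d=ray(w,*p); o_=T.T@(o_-w["tcp"]); d=T.T@d; Q.append((o_+d*(-.0439-o_[2])/d[2])[:2]*1000)
Q=np.array(Q); A=np.c_[Q,np.ones(len(Q))]; s=np.linalg.lstsq(A,(Q**2).sum(1),rcond=None)[0]; print("rim in tool mm",s[:2]/2,np.sqrt(s[2]+(s[:2]**2).sum()/4),len(Q))
E
```

```text
t: 7.72
eef_pos: [0.497, 0.0302, 0.2399]
tool_rot: [-0.0, 0.954, 0.3, -0.001]
contact_force: [-0.1, -0.3, -1.7]
gripper_width: 0.651
[-1.08  0.29  1.09  2.01 -0.3   1.02 -0.81] 7.725
rim in tool mm [-1.013  -1.6706] 27.801738555391218 29
```

```bash
cat > goal.py <<'E'
from h import *
from scipy.spatial.transform import Rotation as Ro
from station import readout
np.set_printoptions(precision=4,suppress=True)
y=np.radians(81.1); a=.35
hx=np.array([np.cos(y),np.sin(y),0]); X=np.cos(a)*hx+[0,0,np.sin(a)]; Y=np.array([-np.sin(y),np.cos(y),0]); Z=np.cross(X,Y)
L=np.array([.5104,.3153,.2961]); G=np.stack([X,-Y,-Z],1)
GT=L-.148*X-G@np.array([-.0005,0,-.0129])
def report():
    o=readout.get_obs(); T=Ro.from_quat(np.array(o["tool_rot"])[[1,2,3,0]]).as_matrix(); d=GT-o["eef_pos"]
    print("q",np.round(o["q"],2),"t",o["t"],"grip",o["gripper_width"],"F",o["contact_force"])
    print("goal",GT,"shift in tool mm",T.T@d*1000,"in goal axes mm",G.T@d*1000,"rotvec deg",np.degrees(Ro.from_matrix(T.T@G).as_rotvec()))
E
python3 -m crank '[{"jaw":40,"x":0,"y":0,"z":0,"ax":0,"ay":0,"az":-9.2},{"jaw":40,"x":0,"y":0,"z":0,"ax":0,"ay":0,"az":-9.2},{"jaw":40,"x":0,"y":0,"z":0,"ax":0,"ay":0,"az":-9.2},{"jaw":40,"x":0,"y":0,"z":0,"ax":0,"ay":0,"az":-9.2},{"jaw":40,"x":0,"y":0,"z":0,"ax":0,"ay":0,"az":-9.2},{"jaw":40,"x":0,"y":0,"z":0,"ax":0,"ay":7,"az":0},{"jaw":40,"x":0,"y":0,"z":0,"ax":0,"ay":7,"az":0},{"jaw":40,"x":0,"y":0,"z":0,"ax":0,"ay":6,"az":0},{"jaw":40,"x":0,"y":0,"z":0,"ax":0,"ay":0,"az":0}]' && python3 -c "import goal;goal.report()"
```

```text
t: 8.85
eef_pos: [0.4968, 0.028, 0.2397]
tool_rot: [-0.113, 0.752, 0.636, 0.131]
contact_force: [-0.2, 0.4, -2.1]
gripper_width: 0.65
q [-0.66  0.22  0.82  2.05 -0.6   1.03  0.32] t 8.85 grip 0.6502934567845878 F [-0.2225  0.4088 -2.1081]
goal [0.4896 0.1828 0.2334] shift in tool mm [140.215  -32.8516  57.5369] in goal axes mm [140.4496 -31.037   57.9705] rotvec deg [ 0.0579  0.1638 -0.717 ]
```

```bash
python3 -m crank '[{"jaw":40,"x":38,"y":-9,"z":15,"ax":0,"ay":0,"az":-0.7},{"jaw":40,"x":38,"y":-9,"z":15,"ax":0,"ay":0,"az":0},{"jaw":40,"x":38,"y":-9,"z":15,"ax":0,"ay":0,"az":0},{"jaw":40,"x":16,"y":-5,"z":8,"ax":0,"ay":0,"az":0},{"jaw":40,"x":10,"y":0,"z":4,"ax":0,"ay":0,"az":0},{"jaw":40,"x":0,"y":0,"z":0,"ax":0,"ay":0,"az":0},{"jaw":40,"x":0,"y":0,"z":0,"ax":0,"ay":0,"az":0}]' && python3 - <<'E'
import goal; from goal import *
from station import eyes
report()
o=readout.get_obs()
ims={}
for n in("side","top","wrist"):
    c=eyes.calibration(n);p,d=eyes.read_camera(n); np.savez(f"pics/{n}3.npz",p=p,d=d,tcp=o["eef_pos"],quat=o["tool_rot"],**c); ims[n]=p
s=cv2.resize(ims["side"][60:220,90:250],(400,400),interpolation=cv2.INTER_CUBIC)
t=cv2.resize(ims["top"][150:250,80:260],(396,220),interpolation=cv2.INTER_CUBIC); w=cv2.resize(ims["wrist"],(396,297))
cv2.imwrite("pics/g.png",np.hstack([np.vstack([s,np.zeros((117,400,3),np.uint8)]),np.vstack([t,w])])[:,:,::-1])
E
```

```text
t: 9.72
eef_pos: [0.4902, 0.1829, 0.2355]
tool_rot: [-0.111, 0.747, 0.641, 0.133]
contact_force: [1.1, 1.0, -2.0]
gripper_width: 0.655
q [-0.92  0.19  0.73  2.07 -0.6   0.89  0.01] t 9.725 grip 0.6548624629967694 F [ 1.0874  1.0198 -1.9945]
goal [0.4896 0.1828 0.2334] shift in tool mm [-0.8696 -0.5101  1.8855] in goal axes mm [-0.8745 -0.5006  1.8858] rotvec deg [0.1975 0.0952 0.1967]
```

View pics/g.png

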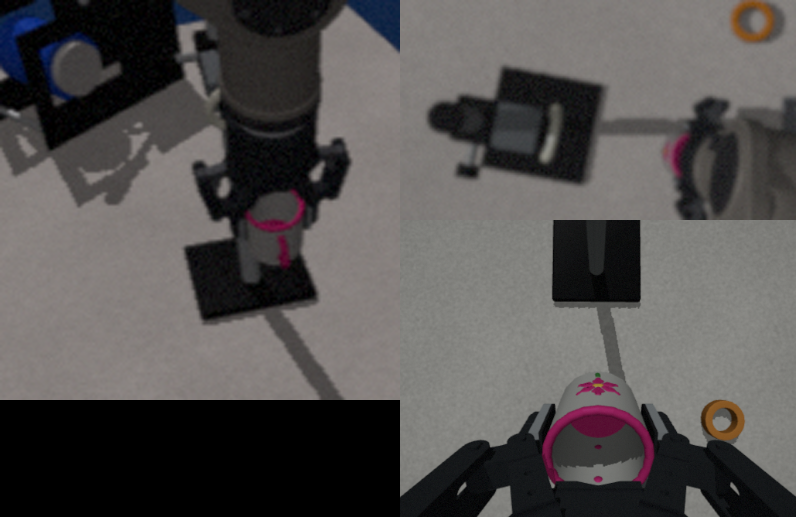

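```bash
python3 -m crank '[{"jaw":40,"x":-0.9,"y":-0.5,"z":1.9,"ax":0.2,"ay":0,"az":0.2},{"jaw":40,"x":0,"y":0,"z":0,"ax":0,"ay":0,"az":0},{"jaw":40,"x":0,"y":0,"z":0,"ax":0,"ay":0,"az":0}]' && python3 - <<'E'
from goal import *
report()
s,s0,t=load("side3"),load("side0"),load("top3")
# post surface from side0 depth
Q=[]
for v in range(125,160):
    row=[pt(s0,u,v) for u in range(175,200) if 0<s0["d"][v,u]<1.2 and 30<s0["p"][v,u].max()]
    row=[r for r in row if .05<r[2]<.24 and np.hypot(r[0]-.523,r[1]-.393)<.03]
    if len(row)>4: Q+=row
Q=np.array(Q)
if len(Q):
    A=np.c_[Q[:,:2],np.ones(len(Q))]
    o=-s0["R"].T@s0["t"]; vd=(Q.mean(0)-o)[:2]; vd/=np.hypot(*vd); side=np.array([-vd[1],vd[0]])
    l=Q[:,:2]@side; f=Q[:,:2]@vd; c=(np.percentile(l,1)+np.percentile(l,99))/2
    mid=abs(l-c)<.004; print("post side est", c*side+(np.median(f[mid])+.012)*vd, "width",np.percentile(l,99)-np.percentile(l,1),len(Q))
M=GT+G@np.array([-.0005,0,-.0129]); print("mug centre",M)
th=np.linspace(0,6.28,40)
for n,c in(("side",s),("top",t)):
    h=cv2.cvtColor(c["p"],cv2.COLOR_RGB2HSV); m=cv2.inRange(h,(155,100,50),(178,255,255)); v,u=np.nonzero(m); print(n,"pink u",u.min(),u.max(),"v",v.min(),v.max())
    q=np.array([proj(c,M+.028*(np.cos(a)*X+np.sin(a)*Y)+.031*Z) for a in th]); print("  pred rim u",q[:,0].min(),q[:,0].max(),"v",q[:,1].min(),q[:,1].max(), "handle",proj(c,M-.05*X-.014*Z),proj(c,M-.05*X+.02*Z))
E
```

```text
t: 10.25
eef_pos: [0.4892, 0.1841, 0.2334]
tool_rot: [-0.113, 0.748, 0.641, 0.132]
contact_force: [0.5, -0.7, -2.0]
gripper_width: 0.65
q [-0.92  0.2   0.73  2.07 -0.6   0.89  0.02] t 10.25 grip 0.6502329328870393 F [ 0.5229 -0.6977 -2.0118]
goal [0.4896 0.1828 0.2334] shift in tool mm [-1.2035  0.6007 -0.4305] in goal axes mm [-1.202   0.6032 -0.431 ] rotvec deg [-0.0562  0.0546  0.0982]
post side est [0.5243 0.3958] width 0.02310990725398665 279
mug centre [0.4889 0.1779 0.2454]
side pink u 188 211 v 136 166
  pred rim u 185.95092348044102 210.2851992952901 v 133.1146302984181 152.87457531276146 handle [203.268  170.9284] [203.2994 163.1548]
top pink u 201 211 v 211 230
  pred rim u 201.83935207366596 223.77708000896507 v 210.55369982089405 233.0692796159003 handle [226.8025 223.681 ] [230.5461 224.7115]
```

```bash
python3 -m crank '[{"jaw":40,"x":-1.5,"y":0.3,"z":0,"ax":0,"ay":0,"az":0},{"jaw":40,"x":0,"y":0,"z":0,"ax":0,"ay":0,"az":0},{"jaw":40,"x":0,"y":0,"z":0,"ax":0,"ay":0,"az":0},{"jaw":40,"x":0,"y":0,"z":0,"ax":0,"ay":0,"az":0}]' && python3 - <<'E'
from goal import *
from station import eyes
report(); print("vel",readout.get_obs()["joint_vel"])
c=eyes.calibration("wrist"); p,d=eyes.read_camera("wrist"); c.update(p=p,d=d)
o=readout.get_obs(); T=Ro.from_quat(np.array(o["tool_rot"])[[1,2,3,0]]).as_matrix()
m=(p.max(2)<60); rows=m[15:90,150:360]
e=[(np.nonzero(r)[0].min()+150,np.nonzero(r)[0].max()+150) for r in rows if r.sum()>60]
l,r=np.median(e,0); print("plate edges px",l,r)
Pc=plane(c,(l+r)/2,60,.012); print("plate mid line point",Pc,"lateral from post line (stand y, mm)",(Pc-[.5231,.3933,0])@Y*1000,"lateral from tool",(Pc-o["eef_pos"])@Y*1000)
a,b=load("top0"),load("top3"); t0=a["p"].astype(int)
p2,_=eyes.read_camera("top")
for nm,lo,hi in(("blue",(105,100,40),(130,255,255)),("amber",(8,130,60),(25,255,255))):
    for q in(a["p"],p2):
        k=cv2.inRange(cv2.cvtColor(q,cv2.COLOR_RGB2HSV),lo,hi); k[:,:200 if nm=="amber" else 325]=0; k[:,370:]=0;k[:140]=0;k[240:]=0; v,u=np.nonzero(k); print(nm,len(u),u.mean() if len(u) else 0,v.mean() if len(v) else 0)
dd=np.abs(p2.astype(int)-t0).max(2); print("camera/stand diff",dd[175:235,85:160].mean(),"white mug diff",dd[200:230,260:285].mean())
E
```

```text
t: 10.75
eef_pos: [0.4893, 0.1828, 0.2329]
tool_rot: [-0.113, 0.748, 0.641, 0.132]
contact_force: [0.0, 0.2, -2.3]
gripper_width: 0.647
q [-0.92  0.2   0.73  2.07 -0.6   0.89  0.02] t 10.75 grip 0.6470996533599047 F [ 0.0345  0.1571 -2.2897]
goal [0.4896 0.1828 0.2334] shift in tool mm [ 0.1676  0.3182 -0.4324] in goal axes mm [ 0.1686  0.3183 -0.432 ] rotvec deg [-0.0549  0.0494  0.1092]
vel [ 0.0026  0.0001 -0.0003  0.0007  0.0003  0.0017  0.    ]
plate edges px 199.0 312.0
plate mid line point [0.5226 0.398  0.012 ] lateral from post line (stand y, mm) 1.224616499739527 lateral from tool 0.36453228231138335
blue 254 345.20866141732284 210.0748031496063
blue 243 344.94650205761315 209.78189300411523
amber 166 239.8734939759036 158.9156626506024
amber 166 239.83734939759037 159.06024096385542
camera/stand diff 6.453333333333333 white mug diff 14.664
```

```bash
python3 -c "
from station import ticket;print(ticket.hand_in())"
```

```text
the job is handed in; nothing more can be done
None
```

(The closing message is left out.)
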